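# Post the used bur block through the return-box flap

## Task

Return the used bur block: with the fingertips, gently push it along the deck of the return box to the middle, in front of the flap, then push it on against the flap so that the flap swings open and the block drops into the bin behind it. Draw back so that the flap hangs shut again. Only push the block, never grip or lift it, and leave the stone case on the deck and the things on the worktop where they are.

Things in the scene. Friction and masses are not known exactly. Their poses are not given: they have to be found in the camera images.
- return_box: White return box fixed on the worktop. Origin on the worktop below the middle of the flap opening; x points into the box (posting direction), y to its left, z up. Behind x = 0 (x 0 to 105 mm, y -85 to 85 mm) is the closed bin: rubber floor at z = 5 mm, clear roof at z = 112 mm, its highest point. Its front opening is 80 mm wide, z 55 to 108 mm. Tall fixed machine at world (0.72, -0.28).
- lane (a point): Point on the deck's top in the middle before the flap: x = -95, y = 0, z = 55 mm of the return box; same axes. The flat metal deck spans x -180 to -5, y -170 to 170 mm of the box, with a rim 6 mm high, 4 mm thick at front and sides; it ends in a drop at x = -5 mm. Two guide cheeks 22 mm high, 4 mm thick flare from y = +-42 mm at x = 0 to y = +-62 mm at x = -50 mm.
- flap (a joint): Angle of the light metal gravity flap (74 mm wide, 50 mm long, 3 mm thick, 25 g), which hangs from a hinge along y at x = 4 mm, z = 106 mm of the return box. 0 = hanging shut; it grows as the flap swings inward (to 1.4 rad); it cannot swing outward and falls shut by its own weight (without a spring or latch) once nothing holds it.
- flap_edge (a point): Middle of the flap's lower edge, which hangs at the height of the deck's top (1 mm above) when shut.
- block_centre (a point): Centre (12.5 mm above the underside) of the used bur block: loose, pale grey, rectangular, 40 mm (its x) by 52 mm (its y), body 12 mm high, burs standing in it to 25 mm, about 120 g. Starts on the deck's left or right, about 85 mm beside the lane, its x within 0.25 rad of the box's x. It tips into the bin once its centre is well past the deck's end.
- stone_case: Small black case with a clear lid, 32 x 44 x 22 mm, loose in the other bay of the deck; stays there. Origin at the centre of its underside.
- plaster_cast: Plaster dental cast, 67 x 68 x 30 mm, loose on the worktop at the left; not to be disturbed. Origin at the centre of its underside.
- the_phone: Black phone, 150 x 78 x 11 mm, loose on the worktop at the right; not to be disturbed. Origin at the centre of its underside.
- tweezers: Steel tweezers, 137 mm long, loose on the worktop at the right; not to be disturbed. Origin at the centre of the underside.
- box_of_burs: Clear box over a cream bur base, 50 x 64 x 37 mm, loose on the worktop at the right; not to be disturbed. Origin at the centre of its underside.
Mind the look-alikes: they are no part of the job. What is shaped like the part that bears block_centre but turquoise or yellow is not meant.

How it is judged:
By the outcome, as a careful person would: the job done as asked, in the order asked, and still so for the second after the job is handed in, with the robot touching nothing.
It also fails if it takes over 51 s, if anything falls off the work surface, if the arm or the gripper's body presses on something with over 40 N, if the wrist force passes 120 N, or if a joint passes its speed limit or range.

## Robot

A 6-joint arm with a two-finger parallel gripper is mounted at the origin on a cart in front of the work surface, level with it; the furniture and walls round the work are solid. World frame = base frame: x ahead of the robot, y to its left, z up, the work surface at z = 0. Lengths are in m, angles in rad, forces in N, time in s.
With the tool pointing down it reaches from about 0.375 to 0.9 m from the base axis. Payload 3.1 kg.
Tool frame: the origin (TCP) lies at the centre of the arm's flange, where the gripper is bolted on; the fingertips stand 173 mm ahead of it and the grasp point (between the pads) lies 155 mm ahead of it; z points along the fingers, y is the line along which they close (so a half turn about z gives the same grasp; the last joint's range is limited). The gripper opens to 85 mm and grips with 20 to 120 N. Pads are 22 mm wide; open, the fingers measure 114 mm over their backs; the gripper's body (76 mm by 85 mm) begins 54 mm behind the grasp point. The pads swing forward as they close: fully open they stand 13 mm farther back than shut.
Start: joints at [-1.456, 0.527, 1.433, -0, 1.181, -0.178], TCP at [0.181, -0.598, 0.405] pointing down, gripper open.
Joint ranges: [-3.08, 3.08], [-0.75, 2.2], [0.22, 2.44], [-1.43, 4.57], [0, 2.65], [-2.85, 2.85]. Speed limits (rad/s): [2.79, 2.79, 3.14, 3.14, 3.14, 3.14].

## Interface

Orientations are given as a unit quaternion [x, y, z, w].
In Python, from station import * gives the robot as it stands.
- The arm moves only by the shell command python3 -m jog 'ROWS' [OPENING] [FORCE]. ROWS is a JSON object of lists of equal length, an entry for each row: "linear": the shift along the world's x, y, z in mm, a list of three; "turn": the turn about the world's z in units of 5 degrees (1.0 is 5 degrees). A call has 1 to 12 rows; each row shifts and turns the commanded pose from where the row before left it; what a row does not reach is not made up. A row lasts 1/8 s, in which the tool goes at most 62.5 mm and 10.7 degrees, less where a joint would pass 70% of its speed; a pose out of reach is approached as far as the arm can. A call is refused whole if a number of a shift passes 62.5 or a number of a turn 1, either way. A call with a gripper value outside its range is refused whole. OPENING is the opening, from 0 (shut) to 1 (fully open), set as the call begins (- or left out, the last holds). The fingers move at their own pace and stop on an object; FORCE is the grip in N (left out, the last holds). Time passes only in rows, so rows that do not move let the fingers close. It gives the time, the measured TCP pose, the force, the opening and the grip force at its end, in the units of the state.
- sense(): the state, without advancing time (a new reading comes with each control period).
- snapshot(name): name is "scene" or "side" or "wrist"; returns the picture (420x560x3 uint8, red, green, blue); there is no depth.
- get_calibration(name): a dict with "fx", "fy", "cx", "cy" (pixels), "world_to_cam" (4x4, takes a point from world to camera coordinates). Camera axes: x right, y down, z forward; pixel columns grow to the right and rows downward; lengths in m; the calibration is good to about 2 mm. A picture is of the moment at which its call begins: read the wrist's pose just before it. get_calibration takes no time and is no camera call; for the wrist camera it gives the pose at the moment of the call.
- sign_off(): hands the job in; it is judged then, once.
The state is a dict: "t": time; "q": joint angles; "qd": joint speeds; "tau": joint torques, N m; "tcp_pos": TCP position; "tool_rot": TCP orientation; "force": force on the tool from outside, world axes, zero at the start; "ft_torque": the same for the moment, N m; "finger_gap": opening from 0.0 (shut) to 1.0 (fully open); "gripper_force": force on a finger pad.
Only numpy, scipy, OpenCV 4.12 (cv2) and the standard library are available. Lean on these libraries where they do the work, as an engineer would, in place of code of your own. Each camera call takes 0.05 s, during which the arm holds its last target. There are 200 camera calls.

## Working session

There is one attempt and no reset: what is moved stays moved. The work goes in short steps, Python scripts to look and compute and a shell command to move; the robot and the scene stay as the last step left them, time stands still between calls to the robot, and variables do not carry over. Pictures are saved under pics/ and viewed, at most 11 in all, crops included, and the job is handed in when it is done.

```bash
mkdir -p pics; python3 - <<'E'
from station import *
import cv2,numpy as np
for n in ["scene","side"]:
    im=snapshot(n); cv2.imwrite(f"pics/{n}0.png",im[:,:,::-1])
    c=get_calibration(n); print(n,c["fx"],c["fy"],c["cx"],c["cy"],np.round(c["world_to_cam"],3).tolist())
s=sense(); print(s["t"],s["tcp_pos"],s["tool_rot"],s["finger_gap"])
E
```

```text
scene 381.053531328809 381.053531328809 283.0109792247646 208.31385852875616 [[-0.757, -0.653, -0.015, 0.384], [-0.389, 0.469, -0.793, 0.272], [0.525, -0.595, -0.609, 1.023], [0.0, 0.0, 0.0, 1.0]]
side 458.6285236255245 458.6285236255245 283.65114028781124 203.5356388370037 [[0.926, -0.378, -0.004, -0.456], [-0.19, -0.456, -0.869, 0.17], [0.327, 0.805, -0.494, 1.457], [0.0, 0.0, 0.0, 1.0]]
0.1 [ 0.18096089 -0.59790682  0.40381079] [ 9.89230401e-01  1.46363275e-01  2.61302364e-05 -1.00198877e-03] 0.9999019238469414
```

View pics/scene0.png

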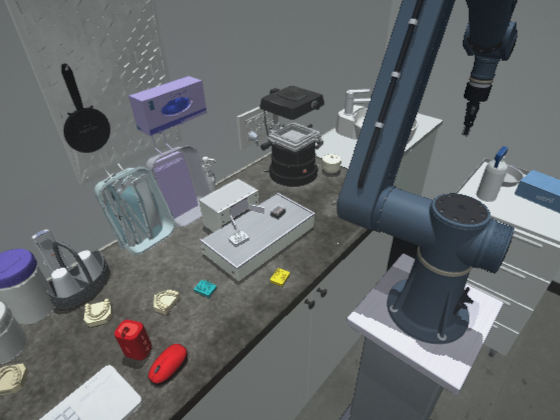

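View pics/side0.png

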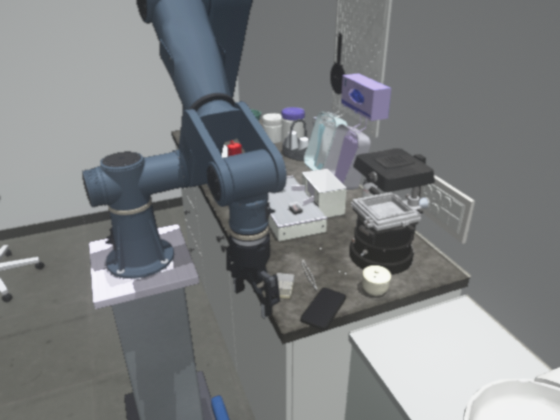

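The scene picture shows the return box's deck at about (258,235). The pale block candidate is on the deck at (238,238). The black case is at (278,211), the turquoise look-alike at (205,288) and the yellow one at (280,277). I choose (238,238) and check it in a close crop.

```bash
python3 - <<'E'
import cv2
im=cv2.imread("pics/scene0.png")[175:285,190:325]
cv2.imwrite("pics/crop1.png",cv2.resize(im,None,fx=5.4,fy=5.4,interpolation=cv2.INTER_CUBIC))
E
```

```text
(no output)
```

View pics/crop1.png

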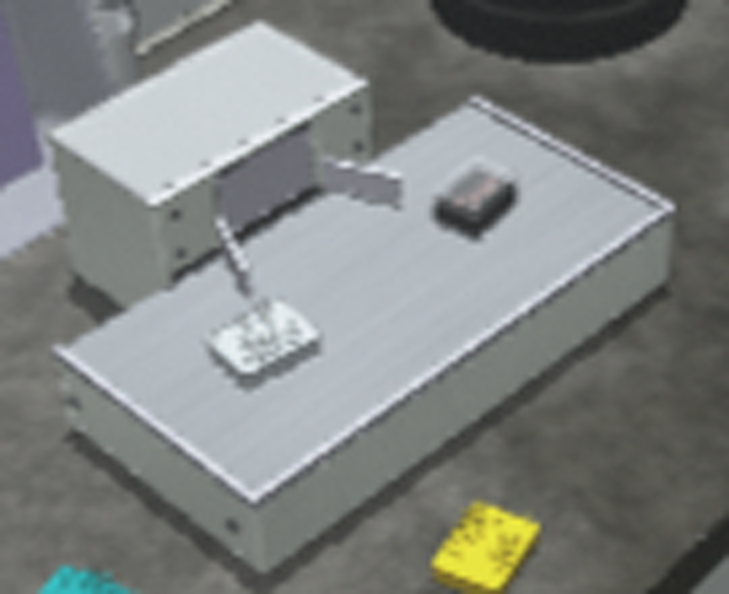

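The crop shows the pale block with its burs at crop (265,340), in the left bay. The case is at (475,197). The rim corners are at (258,498), (60,348), (672,207) and (475,98).

```bash
cat > h.py <<'E'
from station import *
import cv2,numpy as np
def ray(c,uv):
    T=np.array(c["world_to_cam"]);R=T[:3,:3];o=-R.T@T[:3,3]
    d=R.T@np.array([(uv[0]-c["cx"])/c["fx"],(uv[1]-c["cy"])/c["fy"],1]);return o,d/np.linalg.norm(d)
def onz(c,uv,z):
    o,d=ray(c,uv);return o+d*(z-o[2])/d[2]
def tri(rs):
    A=0;b=0
    for o,d in rs:
        P=np.eye(3)-np.outer(d,d);A=A+P;b=b+P@o
    return np.linalg.solve(A,b)
def proj(c,p):
    q=np.array(c["world_to_cam"])@np.r_[p,1];return np.array([c["fx"]*q[0]/q[2]+c["cx"],c["fy"]*q[1]/q[2]+c["cy"]])
E
python3 - <<'E'
from h import *
c=get_calibration("scene")
f=lambda u,v:(190+(u+.5)/5.4-.5,175+(v+.5)/5.4-.5)
for n,p,z in [("LF",(258,498),.061),("LR",(60,348),.061),("RF",(672,207),.061),("RR",(475,98),.061),("roofL",(152,203),.112),("roofR",(368,85),.112),("roofLR",(50,133),.112),("roofRR",(260,22),.112),
 ("bl",(208,347),.067),("bf",(248,376),.067),("br",(320,335),.067),("bb",(275,300),.067),("burs",(268,330),.08),("case",(475,215),.06),("cheekL",(247,285),.065),("yellow",(485,545),.01)]:
    print(n,np.round(onz(c,f(*p),z),3))
E
```

```text
LF [0.457 0.254 0.061]
LR [0.628 0.246 0.061]
RF [ 0.439 -0.08   0.061]
RR [ 0.609 -0.09   0.061]
roofL [0.635 0.162 0.112]
roofR [ 0.621 -0.004  0.112]
roofLR [0.735 0.156 0.112]
roofRR [ 0.726 -0.011  0.112]
bl [0.559 0.195 0.067]
bf [0.524 0.197 0.067]
br [0.517 0.147 0.067]
bb [0.559 0.142 0.067]
burs [0.532 0.173 0.08 ]
case [0.528 0.003 0.06 ]
cheekL [0.583 0.142 0.065]
yellow [0.376 0.168 0.01 ]
```

Calibration fits the given sizes: box yaw is about -0.054, its origin about (0.628, 0.078), and the block about (0.539, 0.171). I'll move in for a wrist view, setting the fingers nearly shut.

```bash
python3 -m jog '{"linear":[[20,52,0],[20,52,0],[20,52,0],[20,52,0],[20,52,0],[20,52,0],[20,52,0],[20,52,0],[20,52,0],[20,52,0],[20,52,-10],[20,52,-10]],"turn":[1,1,1,1,1,1,1,1,1,1,1,1]}' 0.15 20
python3 -m jog '{"linear":[[20,50,-10],[10,35,-10],[0,0,0]],"turn":[1,1,0]}'
python3 - <<'E'
from h import *
s=sense();c=get_calibration("wrist");im=snapshot("wrist");cv2.imwrite("pics/w1.png",im[:,:,::-1])
import pickle;pickle.dump(c,open("w1.pkl","wb"))
print(s["t"],s["tcp_pos"],s["tool_rot"],s["finger_gap"],s["force"])
B=np.array([.628,.078,0]);a=-.054
for p in [(-95,0,55),(-180,170,61),(-180,-170,61),(-5,170,61)]:
    w=B+np.array([[np.cos(a),-np.sin(a),0],[np.sin(a),np.cos(a),0],[0,0,1]])@(np.array(p)/1000);print(p,w,proj(c,w))
im=snapshot("side");cv2.imwrite("pics/s1.png",im[:,:,::-1])
E
```

```text
t: 1.6
tcp_pos: [0.4214, 0.0276, 0.3846]
tool_rot: [0.783, 0.623, 0.0, 0.0]
force: [0.3, -0.7, 0.4]
finger_gap: 0.15
gripper_force: 0.0
t: 1.98
tcp_pos: [0.451, 0.1128, 0.3638]
tool_rot: [0.725, 0.689, -0.001, -0.001]
force: [-0.3, -0.4, 0.0]
finger_gap: 0.153
gripper_force: 0.0
1.975 [0.45099365 0.11279322 0.36380348] [ 7.24934560e-01  6.88817196e-01 -5.70818053e-04 -6.54894543e-04] 0.15297610568130965 [-0.30968992 -0.4480658   0.04519715]
(-95, 0, 55) [0.53313848 0.08312751 0.055     ] [369.25652511 227.3785172 ]
(-180, 170, 61) [0.45743792 0.25746748 0.061     ] [279.10667941  20.05673029]
(-180, -170, 61) [ 0.43908684 -0.08203692  0.061     ] [277.89777536 379.8350436 ]
(-5, 170, 61) [0.63218283 0.24802207 0.061     ] [507.00953782  20.71504824]
```

View pics/w1.png

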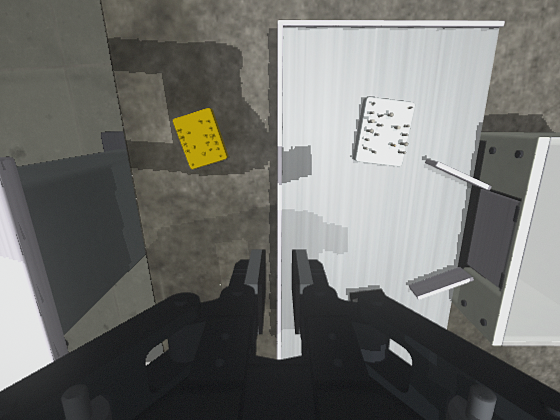

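The wrist view shows the pale block with corners (368,97), (414,101), (404,167) and (356,161). The yellow look-alike is off the box at (200,140). Rim corner (280,22) fits the box pose, and the cheek tips are at (424,159) and (410,289).

```bash
python3 - <<'E'
from h import *
import pickle
c=pickle.load(open("w1.pkl","rb"));s=get_calibration("scene")
f=lambda u,v:(190+(u+.5)/5.4-.5,175+(v+.5)/5.4-.5)
a=-.054;R=np.array([[np.cos(a),-np.sin(a)],[np.sin(a),np.cos(a)]]);B=np.array([.628,.078])
tb=lambda p:np.round(1000*R.T@(np.asarray(p)[:2]-B),1)
for n,uv,z in [("c1",(368,97),.067),("c2",(414,101),.067),("c3",(404,167),.067),("c4",(356,161),.067),("LF",(280,22),.061),("LR",(503,22),.061),("chL",(424,159),.077),("chR",(410,289),.077)]:
    p=onz(c,uv,z);print(n,np.round(p,4),tb(p))
for n,w,v in [("LF",(280,22),(258,498)),("near-left c1/bl",(368,97),(208,347)),("c2/bl?",(414,101),(208,347)),("c3/bb",(404,167),(275,300)),("c4/br",(356,161),(320,335)),("c1/bf",(368,97),(248,376))]:
    p=tri([ray(c,w),ray(s,f(*v))]);print(n,np.round(p,4))
E
```

```text
c1 [0.5255 0.1978 0.067 ] [-108.8  114.1]
c2 [0.5624 0.1929 0.067 ] [-71.7 111.2]
c3 [0.5575 0.1402 0.067 ] [-73.7  58.3]
c4 [0.5168 0.1473 0.067 ] [-114.7   63.2]
LF [0.4581 0.2561 0.061 ] [-179.3  168.7]
LR [0.6292 0.2473 0.061 ] [ -7.9 169.1]
chL [0.5694 0.1475 0.077 ] [-62.2  66.2]
chR [0.5657 0.0295 0.077 ] [-59.6 -51.7]
LF [0.4573 0.2552 0.0618]
near-left c1/bl [0.5292 0.2039 0.0876]
c2/bl? [0.5632 0.1925 0.063 ]
c3/bb [0.5592 0.1406 0.0653]
c4/br [0.5169 0.1474 0.0673]
c1/bf [0.5249 0.1973 0.0667]
```

View pics/s1.png

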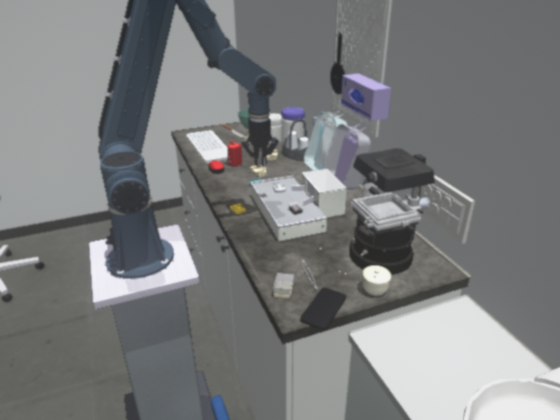

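The block's height is confirmed (top 0.067). Its centre is at box (-92, 87), yaw about -0.09 relative to the box. The fingers are already aligned with the box's x, so I go down to the left of the block, feeling for the deck near the end.

```bash
python3 -m jog '{"linear":[[31,36,-10],[31,36,-10],[31,35,-10],[0,0,-25],[0,0,-25],[0,0,-22],[0,0,-18],[0,0,0]],"turn":[0,0,0,0,0,0,0,0]}'
python3 -m jog '{"linear":[[0,0,-3],[0,0,-2],[0,0,0]],"turn":[0,0,0]}'
python3 - <<'E'
from h import *
im=snapshot("wrist");cv2.imwrite("pics/w2.png",im[:,:,::-1])
E
```

```text
t: 3.08
tcp_pos: [0.5437, 0.2166, 0.2436]
tool_rot: [0.727, 0.687, -0.001, -0.001]
force: [-0.9, 0.6, 0.2]
finger_gap: 0.153
gripper_force: 0.0
t: 3.45
tcp_pos: [0.5441, 0.2179, 0.2402]
tool_rot: [0.726, 0.687, 0.0, 0.0]
force: [0.2, -0.1, -0.0]
finger_gap: 0.15
gripper_force: 0.0
```

View pics/w2.png

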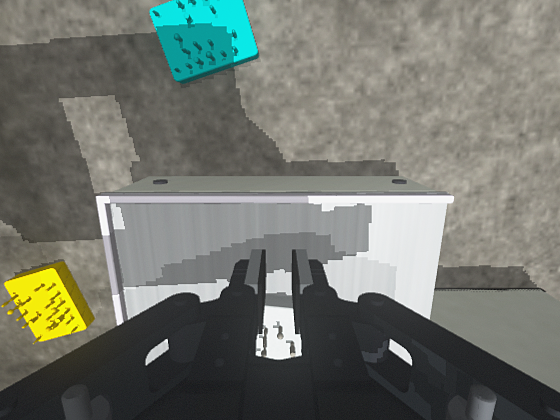

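The fingertips (row 250) stand over clear deck between the left rim (row 200) and the block (row 300 and below). I lower the last few millimetres, watching the force.

```bash
python3 -m jog '{"linear":[[0,0,-2],[0,0,-2],[0,0,-2],[0,0,0]],"turn":[0,0,0,0]}'
```

```text
t: 4.0
tcp_pos: [0.5439, 0.2178, 0.2334]
tool_rot: [0.726, 0.687, -0.0, -0.0]
force: [0.1, -0.9, -1.0]
finger_gap: 0.151
gripper_force: 0.0
```

```bash
python3 -m jog '{"linear":[[0,0,-2],[0,-6,0],[-0.4,-7,0],[-0.4,-7,0],[-0.4,-7,0],[-0.4,-7,0],[-0.4,-7,0],[-0.4,-7,0],[-0.4,-7,0],[-0.4,-7,0],[-0.4,-7,0],[0,0,0]],"turn":[0,0,0,0,0,0,0,0,0,0,0,0]}'
python3 -m jog '{"linear":[[-0.4,-7,0],[-0.4,-7,0],[-0.3,-6,0],[-0.2,-4,0],[0,0,0]],"turn":[0,0,0,0,0]}'
python3 - <<'E'
from h import *
im=snapshot("scene");im=im[175:285,190:325]
cv2.imwrite("pics/crop2.png",cv2.resize(im[:,:,::-1],None,fx=5.4,fy=5.4,interpolation=cv2.INTER_CUBIC))
E
```

```text
t: 5.5
tcp_pos: [0.5405, 0.1482, 0.2317]
tool_rot: [0.727, 0.687, -0.0, 0.0]
force: [-0.0, 0.7, 0.5]
finger_gap: 0.15
gripper_force: 0.0
t: 6.12
tcp_pos: [0.5391, 0.1244, 0.2317]
tool_rot: [0.726, 0.687, -0.0, 0.0]
force: [-0.0, 0.1, 0.1]
finger_gap: 0.151
gripper_force: 0.0
```

View pics/crop2.png

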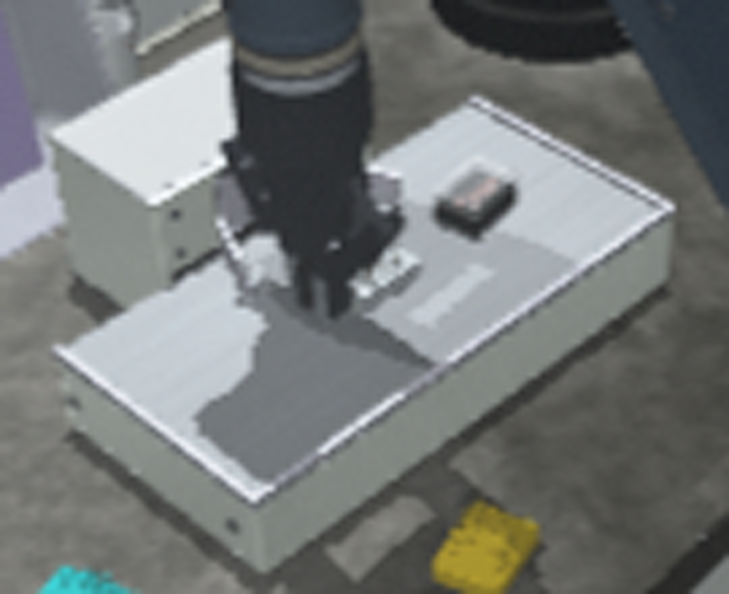

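```bash
python3 -m jog '{"linear":[[0,-2,0],[0,-1,0],[0,0,0],[0.5,8,0],[1,17,0],[0,0,25],[0,0,35],[-7,-8,0],[-8,-10,0],[-8,-10,0],[-8,-10,0],[-8,-10,0]],"turn":[0,0,0,0,0,0,-1,-1,-1,-1,-1,-1]}'
python3 -m jog '{"linear":[[-8,-8,0],[-4,-3,0],[0,0,0],[0,0,0],[0,0,0],[0,0,0],[0,0,0],[0,0,0],[0,0,0],[0,0,0],[0,0,0],[0,0,0]],"turn":[-1,-1,-1,-1,-1,-1,-1,-1,-1,-1,-1,-1]}' 0.2
python3 -m jog '{"linear":[[0,0,0]],"turn":[0]}'
python3 - <<'E'
from h import *
import pickle
c=get_calibration("wrist");im=snapshot("wrist");cv2.imwrite("pics/w3.png",im[:,:,::-1]);pickle.dump(c,open("w3.pkl","wb"))
cv2.imwrite("pics/scene3.png",snapshot("scene")[:,:,::-1])
E
```

```text
t: 7.68
tcp_pos: [0.5014, 0.0996, 0.2918]
tool_rot: [0.88, 0.475, 0.0, 0.0]
force: [-0.2, -0.3, -0.7]
finger_gap: 0.149
gripper_force: 0.0
t: 9.18
tcp_pos: [0.4897, 0.0889, 0.2918]
tool_rot: [1.0, -0.029, 0.0, -0.0]
force: [1.4, -0.2, 0.8]
finger_gap: 0.2
gripper_force: 0.0
t: 9.3
tcp_pos: [0.4897, 0.0887, 0.2918]
tool_rot: [1.0, -0.027, 0.0, -0.0]
force: [-0.2, 0.2, -0.3]
finger_gap: 0.196
gripper_force: 0.0
```

View pics/w3.png

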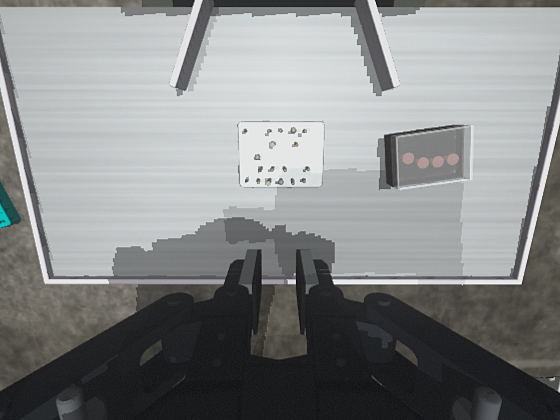

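The block sits square at (281,154), in front of the opening and between the cheek tips (172..180, 85) and (388..398, 85). The case is undisturbed. I compute the exact offset.

```bash
python3 - <<'E'
from h import *
import pickle
c=pickle.load(open("w3.pkl","rb"))
a=-.054;R=np.array([[np.cos(a),-np.sin(a)],[np.sin(a),np.cos(a)]]);B=np.array([.628,.078])
tb=lambda p:np.round(1000*R.T@(np.asarray(p)[:2]-B),1)
for n,uv,z in [("bLR",(239,122),.067),("bRR",(324,122),.067),("bRF",(324,187),.067),("bLF",(239,187),.067),("chLin",(180,92),.077),("chRin",(382,92),.077),("chL",(170,86),.077),("chR",(399,86),.077),("rimL",(46,281),.061),("rimR",(522,281),.061)]:
    p=onz(c,uv,z);print(n,np.round(p,4),tb(p))
p=sense()["tcp_pos"];print(p,tb(p))
E
```

```text
bLR [0.5591 0.1089 0.067 ] [-70.5  27.2]
bRR [0.5564 0.0584 0.067 ] [-70.4 -23.4]
bRF [0.517  0.0589 0.067 ] [-109.8  -25. ]
bLF [0.5198 0.1124 0.067 ] [-109.9   28.5]
chLin [0.5766 0.1388 0.077 ] [-54.6  57.9]
chRin [0.5707 0.0277 0.077 ] [-54.5 -53.3]
chL [0.58   0.1438 0.077 ] [-51.5  63.1]
chR [0.5733 0.0185 0.077 ] [-51.4 -62.3]
rimL [0.4584 0.2556 0.061 ] [-179.   168.2]
rimR [ 0.4404 -0.0811  0.061 ] [-178.7 -169. ]
[0.48965308 0.08844854 0.29175341] [-138.7    3. ]
```

```bash
python3 -m jog '{"linear":[[0,-1,-25],[0,0,-25],[0,0,-10],[0,0,0],[8,-0.4,0],[8,-0.4,0],[8,-0.4,0],[8,-0.4,0],[8,-0.4,0],[8,-0.5,0],[8,-0.5,0],[0,0,0]],"turn":[0,0,0,0,0,0,0,0,0,0,0,0]}'
python3 -m jog '{"linear":[[8,-0.4,0],[8,-0.4,0],[0,0,0]],"turn":[0,0,0]}'
python3 - <<'E'
from h import *
cv2.imwrite("pics/w4.png",snapshot("wrist")[:,:,::-1])
E
```

```text
t: 10.9
tcp_pos: [0.5469, 0.0837, 0.2318]
tool_rot: [1.0, -0.028, 0.001, 0.0]
force: [0.2, 0.5, -0.0]
finger_gap: 0.204
gripper_force: 0.0
t: 11.28
tcp_pos: [0.5628, 0.0829, 0.2318]
tool_rot: [1.0, -0.028, 0.001, 0.0]
force: [-0.7, 0.3, 0.3]
finger_gap: 0.197
gripper_force: 0.0
```

View pics/w4.png

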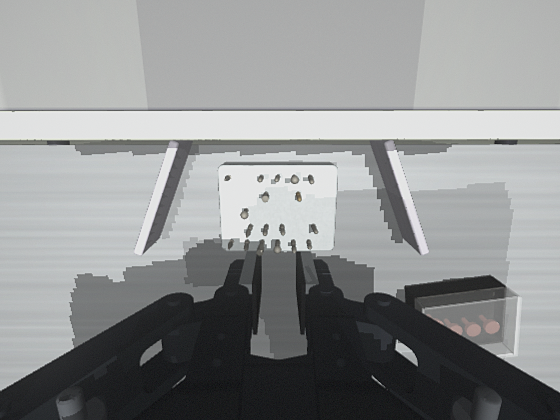

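The block is straight and centred (278 against the cheeks' middle at about 281). I push on through the flap.

```bash
python3 -m jog '{"linear":[[8,-0.4,0],[8,-0.4,0],[8,-0.4,0],[8,-0.4,0],[8,-0.4,0],[8,-0.5,0],[0,0,0],[0,0,0]],"turn":[0,0,0,0,0,0,0,0]}'
python3 - <<'E'
from h import *
im=snapshot("scene");im=im[175:285,190:325,::-1]
w=snapshot("wrist")[:,:,::-1]
cv2.imwrite("pics/m5.png",np.hstack([cv2.resize(im,(430,350),interpolation=cv2.INTER_CUBIC),cv2.resize(w,(368,350))[:, :]])[:, :798])
E
```

```text
t: 12.32
tcp_pos: [0.6096, 0.0805, 0.2317]
tool_rot: [1.0, -0.028, -0.0, -0.0]
force: [-0.5, -0.3, -0.1]
finger_gap: 0.2
gripper_force: 0.0
```

View pics/m5.png

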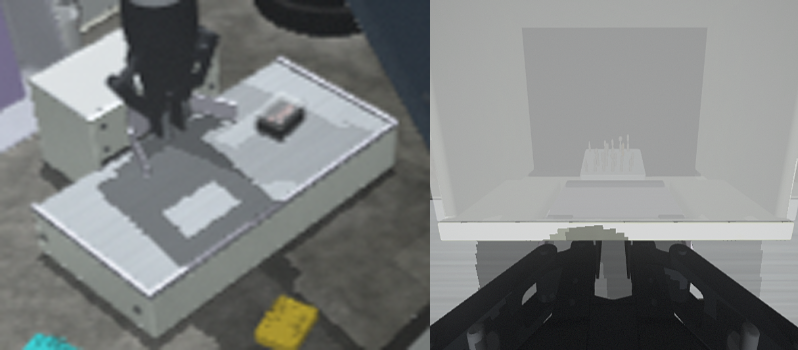

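Through the clear roof, the block is seen lying in the bin at wrist-half pixel (612,160), well behind the flap. I draw back, rise and check.

```bash
python3 -m jog '{"linear":[[-15,0.8,0],[-20,1.1,0],[-25,1.3,0],[-25,1.3,0],[-25,1.3,0],[0,0,30],[-10,0,40],[-20,0,50],[0,0,0],[0,0,0],[0,0,0],[0,0,0]],"turn":[0,0,0,0,0,0,0,0,0,0,0,0]}'
python3 - <<'E'
from h import *
im=snapshot("scene");im=im[175:285,190:325,::-1]
w=snapshot("wrist")[:,:,::-1]
cv2.imwrite("pics/m6.png",np.hstack([cv2.resize(im,(350,286),interpolation=cv2.INTER_CUBIC),cv2.resize(w[:286,110:550],(440,286))]))
E
```

```text
t: 13.92
tcp_pos: [0.4697, 0.0862, 0.3505]
tool_rot: [1.0, -0.028, -0.001, -0.0]
force: [-0.3, -0.1, -0.1]
finger_gap: 0.203
gripper_force: 0.0
```

View pics/m6.png

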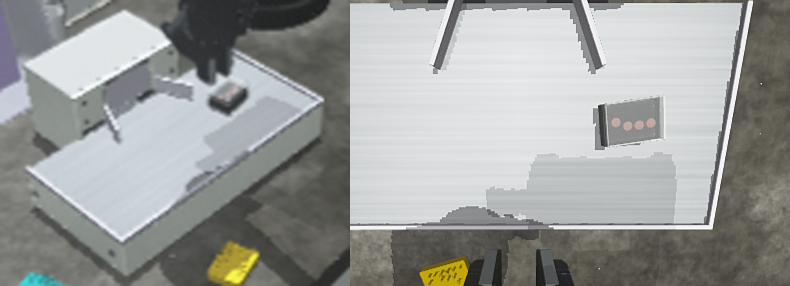

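The deck is empty except for the case, which sits undisturbed at (230,95). The flap hangs shut at (128,88), looking as it did at the start, and the arm is clear.

```bash
python3 -m jog '{"linear":[[0,0,0],[0,0,0],[0,0,0],[0,0,0]],"turn":[0,0,0,0]}' >/dev/null; python3 -c "
from station import *
print(sign_off())"
```

```text
the job is handed in; nothing more can be done
None
```

The bur block was pushed through the flap into the bin, the flap looked shut in the last picture, the stone case was not disturbed, nothing on the worktop was touched, and the job was handed in at about 14.5 s.

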